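# Turn the cart wheel until its valve is at the top

### The job

The small cart wheel on the bench stand has to be pumped up next: push its spokes with the fingertips, in two or more separate gentle pushes with the fingers drawn out of the wheel in between, until the red-capped valve stem points straight up the leaning wheel, at the yellow pointer on the stand, and leave the wheel at rest there. Only push, do not grip the spokes; do not press on the valve stem, and leave the pliers, tape roll and screwdriver lying where they are.

Things in the scene. Friction and masses are not known exactly. Their poses are not given: they have to be found in the camera images.
- stand: Fixed bench stand: steel foot plate 240x220x12 mm, blue post behind the wheel with a yellow pointer over the tyre. Origin on the bench top, x away from the robot's side, y left, z up. In its frame: wheel centre (0, 0, 0.155) m; the wheel leans back 45 degrees: up the wheel is (0.707, 0, 0.707), front normal (-0.707, 0, 0.707). The post is 51 mm behind the spokes' plane; the front is free.
- wheel (a joint): Turn of the wheel on its level axle, rad: 0 or 2 pi (same place) = valve straight up; grows anticlockwise seen from the front, the robot's side (top goes left, to the stand's +y). Range -1.0 to 7.3, so the top is reached either way; starts at 2.1 to 4.18 (valve low). The bearing drags 0.12 N m (about 2 N on a spoke); the wheel stays where it is left.
- spokes: Five white round spokes, 12 mm thick, from hub (44 mm across, its end 25 mm before the spokes' plane) to the rim's inside, radius 115 mm; gaps open. Black tyre: 303 mm across, 32 mm wide, centred on that plane. Origin at the wheel's centre, z = front normal, x to the valve; spokes in plane z = 0 at 36, 108, 180, 252, 324 degrees from x towards y, so the valve is midway between two.
- valve_stem: Valve stem with red cap, 12 mm thick, 31 mm long, standing inward from the rim towards the hub. Origin at the cap's end, 84 mm from the wheel's centre; x points outward to the rim.
- valve_home (a point): Point on the line from the wheel's centre to the yellow pointer, 84 mm from the centre, in the spokes' plane: here the cap's end is when the valve stem points straight up (towards the top of the leaning wheel).
- pliers: Loose combination pliers with red grips, 188x51x14 mm, lying beside the stand at its right. Origin at the centre of the underside.
- roll: Loose roll of masking tape, 98 mm across, 25 mm high, lying flat left of the stand. Origin at the centre of the underside.
- driver: Loose screwdriver with yellow handle, 170 mm long, lying right of the stand. Origin at the centre of the underside.

How it is judged:
By the outcome, as a careful person would: the job done as asked, in the order asked, and still so for the second after the job is handed in, with the robot touching nothing.
It also fails if it takes over 58 s, if anything falls off the work surface, if the arm or the gripper's body presses on something with over 40 N, if the wrist force passes 120 N, or if a joint passes its speed limit or range.

### The arm

A 6-joint arm with a two-finger parallel gripper is mounted at the origin on a cart in front of the work surface, level with it; the furniture and walls round the work are solid. World frame = base frame: x ahead of the robot, y to its left, z up, the work surface at z = 0. Lengths are in m, angles in degrees, forces in N, time in s.
With the tool pointing down it reaches from about 0.3 to 0.75 m from the base axis. Payload 8.5 kg.
Tool frame: the origin (TCP) lies between the finger pads; the fingertips stand ahead of it and the grasp point (between the pads) lies 8 mm behind it (env.tcp_to_tips is the z of the fingertips in the tool frame, in m); z points along the fingers, x is the direction in which the jaws open and shut, and the axes are right-handed (so a half turn about z gives the same grasp; the last joint's range is limited). The gripper opens to 85 mm and grips with 20 to 120 N. Pads are 22 mm wide; open, the fingers measure 114 mm over their backs; the gripper's body (76 mm by 85 mm) begins 54 mm behind the grasp point. The pads swing forward as they close: fully open they stand 13 mm farther back than shut.
Start: joints at [-85.273, 21.807, 74.336, -0, 83.858, -12.336], TCP at [0.161, -0.526, 0.242] pointing down, gripper open.
Joint ranges: [-178.18, 178.18], [-50.72, 133.34], [12.68, 142.11], [-81.47, 261.47], [9.98, 163.14], [-165.26, 165.26]. Speed limits (degrees/s): [136.94, 136.94, 180, 180, 180, 180].

### API

Orientations are given as a 3x3 rotation matrix whose columns are the frame's x, y, z axes.
In Python, from rig import observe, viewer, env gives the robot as it stands.
- The arm moves only by the tool jog_arm, never from a script. Its arguments are lists of equal length, an entry for each row: "dr": the turn, a rotation vector about the tool's x, y, z in rad, a list of three; "slide": the shift along the tool's x, y, z in m, a list of three; "gripper": the opening, from -1 (shut) to 1 (fully open), so that 0 is half open. In form: {"dr": [[rx, ry, rz], ...], "slide": [[dx, dy, dz], ...], "gripper": [gripper, ...]}. A call has exactly 10 rows; each row shifts and turns the commanded pose from where the row before left it, along the tool's axes as they then stand; what a row does not reach is not made up. A row lasts 1/10 s, in which the tool goes at most 50 mm and 8.59 degrees, less where a joint would pass 70% of its speed; a pose out of reach is approached as far as the arm can. A call is refused whole if a number of a shift passes 0.05 or a number of a turn 0.15, either way. A call with a gripper value outside its range is refused whole. The fingers move at their own pace and stop on an object; "force" is the grip in N (left out, the last holds). Time passes only in rows, so rows that do not move let the fingers close, or fill a call up. It gives the time, the measured TCP pose, the force and the opening at its end, in the units of the state.
- observe(): the state, without advancing time (a new reading comes with each control period).
- viewer.get_image(name): name is "scene" or "top" or "wrist"; returns a dict with "pixels" (400x640x3 uint8, blue, green, red), "camera_matrix" (3x3 intrinsics, pixels), "dist_coeffs" ([k1, k2, p1, p2, k3] as OpenCV has them; the pictures are not rectified), "R" (3x3) and "t" (3): a world point X has camera coordinates R X + t. Camera axes: x right, y down, z forward; pixel columns grow to the right and rows downward; lengths in m; the calibration is good to about 2 mm. A picture is of the moment at which its call begins. There is no depth.
- env.close_job(): hands the job in, once; it reports no verdict.
The state is a dict: "time_s": time; "q": joint angles; "qvel": joint speeds; "joint_efforts": joint torques, N m; "position": TCP position; "tool_rot": TCP orientation; "ft_force": force on the tool from outside, world axes, zero at the start; "wrist_torque": the same for the moment, N m; "grip_width": finger opening in m.
Only numpy, scipy, OpenCV 4.12 (cv2) and the standard library are available. Lean on these libraries where they do the work, as an engineer would, in place of code of your own. Each camera call takes 0.05 s, during which the arm holds its last target.

## Working session

There is one attempt and no reset: what is moved stays moved. The work goes in short steps, Python scripts to look and compute and a tool call to move; the robot and the scene stay as the last step left them, time stands still between calls to the robot, and variables do not carry over. Pictures are saved under pics/ and viewed, and the job is handed in when it is done.

Besides the shell and the picture viewer there is one more tool, called after "Emit:" as a command line: name --argument value ..., lists and objects as JSON in quotes. jog_arm: Moves the arm, as the interface text tells. Its arguments: {"type":"object","properties":{"dr":{"type":"array","items":{"type":"array","items":{"type":"number"}}},"slide":{"type":"array","items":{"type":"array","items":{"type":"number"}}},"gripper":{"type":"array","items":{"type":"number"}},"force":{"type":"number"}},"required":["dr","slide","gripper"]}

```bash
ls; mkdir -p pics
python3 - <<'E'
from rig import observe, viewer, env
import cv2
s=observe();print(s['time_s'],s['position'],s['tool_rot'],s['grip_width'],env.tcp_to_tips)
for n in("scene","top","wrist"):
    d=viewer.get_image(n);cv2.imwrite(f'pics/a_{n}.png',d['pixels']);print(n,d['camera_matrix'],d['dist_coeffs'],d['R'],d['t'])
E
```

```text
pics
0.0 [ 0.16135657 -0.52550737  0.24171177] [[ 2.93456740e-01 -9.55972345e-01 -1.29755779e-04]
 [-9.55971249e-01 -2.93456604e-01  1.48035517e-03]
 [-1.45325629e-03 -3.10377407e-04 -9.99998896e-01]] 0.08543390439388882 0.011
scene [[497.79046634   0.         314.3285017 ]
 [  0.         497.79046634 205.68593659]
 [  0.           0.           1.        ]] [-0.12350686  0.          0.          0.          0.        ] [[-0.48762677 -0.87297781 -0.0113965 ]
 [-0.45916296  0.26753741 -0.84710868]
 [ 0.74255607 -0.40784001 -0.53129748]] [0.31361191 0.38712704 1.12671102]
top [[382.89992134   0.         322.40100049]
 [  0.         382.89992134 196.44072273]
 [  0.           0.           1.        ]] [-0.0159435  0.         0.         0.         0.       ] [[-0.01306861 -0.99976452 -0.01732399]
 [-0.99551023  0.01463345 -0.09351606]
 [ 0.09374755  0.01602409 -0.99546704]] [0.0754618  0.60143324 1.00083282]
wrist [[311.58490407   0.         316.13583308]
 [  0.         311.58490407 197.8907271 ]
 [  0.           0.           1.        ]] [-0.06095651  0.          0.          0.          0.        ] [[ 2.92890960e-01 -9.56145703e-01 -5.30195178e-04]
 [-9.20861672e-01 -2.82231755e-01  2.68996315e-01]
 [-2.57349308e-01 -7.82983523e-02 -9.63141060e-01]] [-0.5490348  -0.03553519  0.37813693]
```

View pics/a_scene.png

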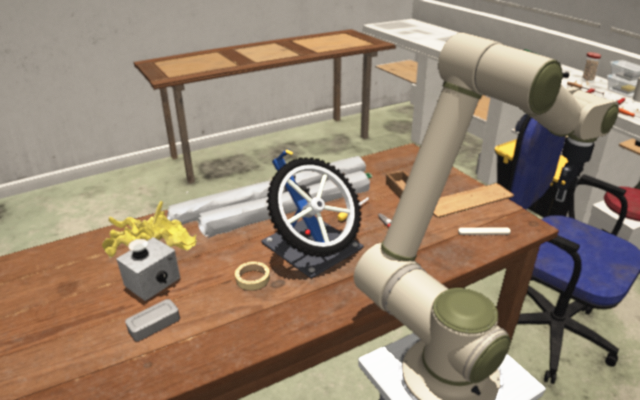

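View pics/a_top.png

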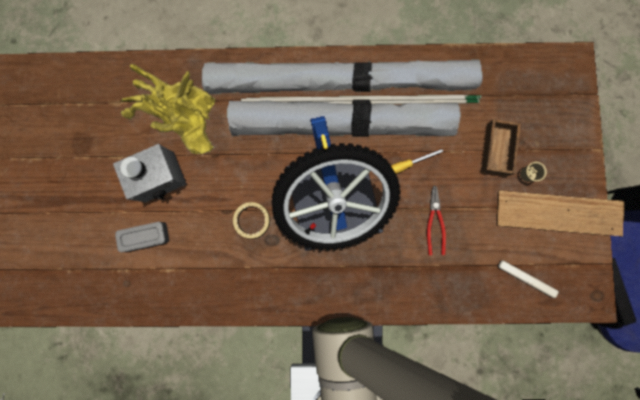

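Run:
```python
import cv2
a=cv2.imread('pics/a_top.png')[105:265,260:460];cv2.imwrite('pics/b_top.png',cv2.resize(a,None,fx=4,fy=3.75,interpolation=cv2.INTER_CUBIC)[:600])
b=cv2.imread('pics/a_scene.png')[135:285,240:400];cv2.imwrite('pics/b_scene.png',cv2.resize(b,None,fx=4,fy=4,interpolation=cv2.INTER_CUBIC))
```

```text
(no output)
```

View pics/b_top.png

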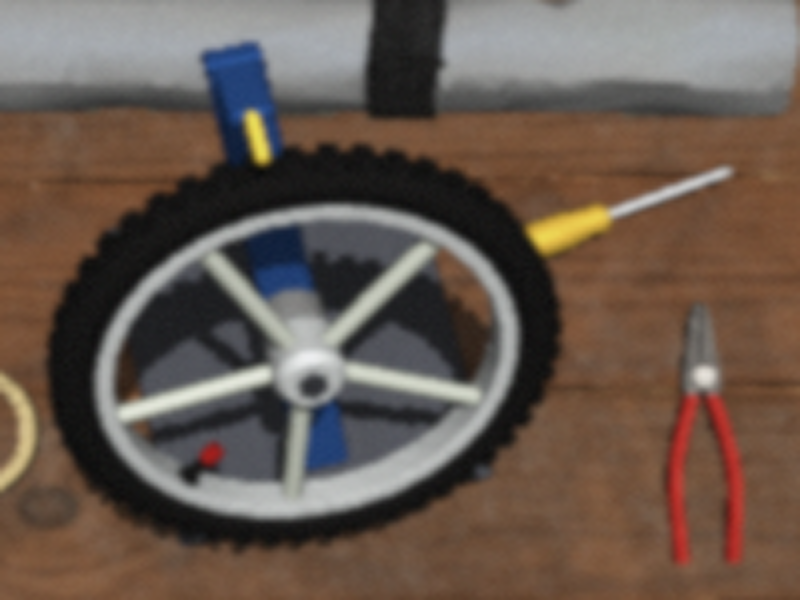

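View pics/b_scene.png

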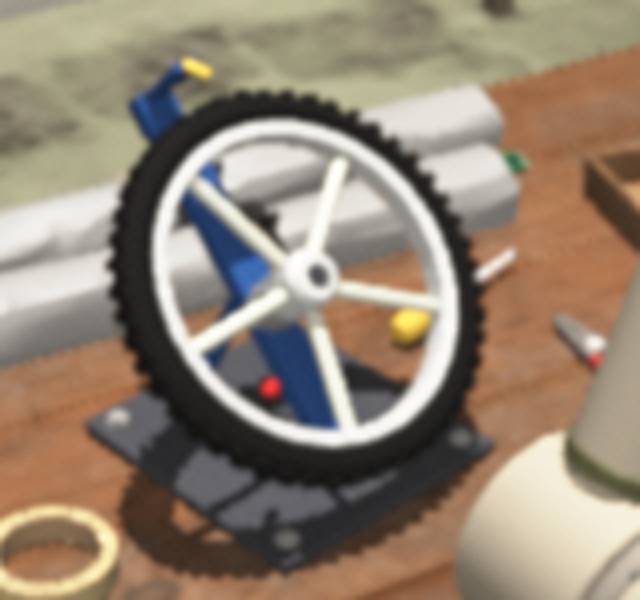

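```bash
cat > h.py <<'E'
import numpy as np,cv2
from rig import observe, viewer, env
def ray(d,px):
    u=cv2.undistortPoints(np.array([[px]],float),d['camera_matrix'],np.array(d['dist_coeffs']))[0,0]
    R=np.array(d['R']);c=-R.T@np.array(d['t']);v=R.T@np.array([u[0],u[1],1]);return c,v/np.linalg.norm(v)
def tri(d1,p1,d2,p2):
    c1,v1=ray(d1,p1);c2,v2=ray(d2,p2)
    A=np.stack([v1,-v2],1);s=np.linalg.lstsq(A,c2-c1,rcond=None)[0]
    a=c1+s[0]*v1;b=c2+s[1]*v2;return (a+b)/2,np.linalg.norm(a-b)
def proj(d,X):
    R=np.array(d['R']);return cv2.projectPoints(np.atleast_2d(np.array(X,float)),cv2.Rodrigues(R)[0],np.array(d['t'],float),np.array(d['camera_matrix']),np.array(d['dist_coeffs']))[0][:,0]
E
python3 - <<'E'
from h import *
T=viewer.get_image('top');S=viewer.get_image('scene')
t=lambda p:(p[0]/4+260-.4,p[1]/3.75+105-.4)
s=lambda p:(p[0]/4+240-.4,p[1]/4+135-.4)
for n,p,q in [('hub',(316,384),(319,277)),('cap',(211,454),(271,388)),('ptr',(263,162),(211,71)),('bolt',(483,472),(463,438))]:
    print(n,*tri(T,t(p),S,s(q)))
E_=[((210,255),(200,185)),((432,248),(342,163)),((475,397),(437,302)),((292,492),(345,425)),((122,413),(203,350))]
P=[]
for p,q in E_:
    x,e=tri(T,t(p),S,s(q));P.append(x);print(x,e)
P=np.array(P);c=P.mean(0);print('c',c,np.linalg.norm(P-c,axis=1));n=np.linalg.svd(P-c)[2][2];print(n*np.sign(n[2]))
n*=np.sign(n[2]);print('yaw',np.degrees(np.arctan2(-n[1],-n[0])))
E
```

```text
hub [0.56378681 0.02667802 0.16613411] 0.002154367586928605
cap [0.52223851 0.09017549 0.11537731] 0.0024366139406861993
ptr [0.67538453 0.05391831 0.29200572] 0.0039025724989278704
bolt [ 0.5130144  -0.08117803  0.01425257] 0.015248340537435583
[0.63615883 0.0847278  0.22425291] 0.0025487791831322504
[ 0.64155642 -0.03826153  0.20579563] 0.0016989094970154238
[ 0.55706389 -0.07180891  0.11647416] 0.002586276585500516
[0.49735332 0.04200371 0.08086018] 0.00048294356531216736
[0.54559048 0.13663542 0.15069501] 0.012342150167646285
c [0.57554459 0.0306593  0.15561558] [0.10634177 0.10782245 0.11123543 0.10877012 0.11023792]
[-0.68830493 -0.14974769  0.70979712]
yaw 12.274008140574688
```

```bash
cat >> h.py <<'E'
from scipy.spatial.transform import Rotation as Ro
from scipy.optimize import least_squares
def stand(x,y,yaw):
    Y=Ro.from_euler('z',yaw).as_matrix();s=.5**.5
    return np.array([x,y,.155]),Y@[s,0,s],Y@[0,1,0],Y@[-s,0,s]
def pose(st,psi,r,h):
    "tool pose at wheel angle psi(deg), radius r, TCP height h before plane"
    c,u,l,n=stand(*st);p=np.radians(psi);x=np.cos(p)*u+np.sin(p)*l
    return c+r*x+h*n,np.stack([x,np.cross(-n,x),-n],1)
def go(st,psi,r,h):
    s=observe();p=np.array(s['position']);R=np.array(s['tool_rot']);P,Q=pose(st,psi,r,h)
    print('t',s['time_s'],'pos',p.round(4),'F',np.round(s['ft_force'],1),'q',np.round(s['q'],1),'w',s['grip_width'])
    print('target',P.round(4),'slide(now axes)',(R.T@(P-p)).round(4),'slide(target axes)',(Q.T@(P-p)).round(4),'dr',Ro.from_matrix(R.T@Q).as_rotvec().round(4))
E
python3 - <<'E'
from h import *
T=viewer.get_image('top');S=viewer.get_image('scene')
t=lambda p:(p[0]/4+260-.4,p[1]/3.75+105-.4)
s=lambda p:(p[0]/4+240-.4,p[1]/4+135-.4)
E_=[((210,255),(200,185)),((432,248),(342,163)),((475,397),(437,302)),((292,492),(345,425)),((122,413),(203,350))]
ks=[252,180,108+0,36+0,324]  # placeholder
off=[252,180,108,36,324]
def f(p,full=False):
    c,u,l,n=stand(*p[:3]);X=[]
    for o in off:
        a=p[3]+np.radians(o);X.append(c+p[4]*(np.cos(a)*u+np.sin(a)*l))
    X.append(c+.084*(np.cos(p[3])*u+np.sin(p[3])*l))
    a=proj(T,X)-[t(e[0]) for e in E_+[((211,454),(271,388))]]
    b=proj(S,X)-[s(e[1]) for e in E_+[((211,454),(271,388))]]
    return np.concatenate([a.ravel(),b.ravel()])
best=None
for k in range(5):
  off=[(252-72*i+72*k)%360 for i in range(5)]
  r=least_squares(f,[.575,.03,.21,2.25,.11],loss='soft_l1')
  print(k,r.cost,r.x,np.degrees(r.x[2:4]))
  if best is None or r.cost<best.cost:best=r;bo=off
off=bo;print(bo,f(best.x).reshape(2,6,2).round(1))
d=viewer.get_image('wrist');R=np.array(d['R']);s_=observe();print('cam in tool',np.array(s_['tool_rot']).T@(-R.T@d['t']-s_['position']))
st=best.x[:3]
P,Q=pose(st,57,.072,.09);p=np.array([.40,-.15,.38])
Rt=np.array(s_['tool_rot']);print('A',Rt.T@(p-s_['position']),'B',Ro.from_matrix(Rt.T@Q).as_rotvec(),'C',Q.T@(P-p),P,Q)
E
```

```text
0 9.008718581604827 [0.57564214 0.03162308 0.20208095 2.28383617 0.10871643] [ 11.57838579 130.85417386]
1 89.03079289562507 [0.57512922 0.02929295 0.22099163 1.0248835  0.10861566] [12.66188758 58.72149896]
2 44.86121158892955 [ 0.57671282  0.03166625  0.20137332  2.90989917 -0.1086857 ] [ 11.53784114 166.72494144]
3 49.96964075488388 [ 0.57502249  0.02915556  0.2235056   1.65583124 -0.10855425] [12.80592766 94.87214185]
4 82.72498914679028 [0.57550676 0.03203254 0.21165609 3.52573046 0.10880398] [ 12.12700044 202.00947502]
[252, 180, 108, 36, 324] [[[-0.7  0. ]
  [ 0.6  0.3]
  [-1.3  1. ]
  [ 0.4 -0.1]
  [ 2.5  0.5]
  [ 2.1 -0.8]]

 [[-1.3 -0.4]
  [-0.1  0.1]
  [-1.3  1. ]
  [ 0.4  0.1]
  [-2.4  0.1]
  [ 0.4 -1.1]]]
cam in tool [-0.00064221 -0.06717026 -0.13160659]
A [-0.28919596 -0.33837388 -0.13768086] B [ 0.24080908  0.98452507 -2.31033773] C [ 0.18531056 -0.08747841  0.21654584] [0.52834215 0.08357094 0.2463681 ] [[ 0.208953    0.69027572  0.69271789]
 [ 0.89890089 -0.41453018  0.14192225]
 [ 0.38511795  0.59302965 -0.70710678]]
```

Emit:
jog_arm --dr '[[0,0,0],[0,0,0],[0,0,0],[0,0,0],[0,0,0],[0,0,0],[0,0,0],[0,0,0],[0,0,0],[0,0,0]]' --slide '[[-0.02,-0.024,-0.014],[-0.03,-0.034,-0.014],[-0.03,-0.034,-0.014],[-0.03,-0.034,-0.014],[-0.03,-0.034,-0.014],[-0.03,-0.034,-0.014],[-0.03,-0.034,-0.014],[-0.03,-0.034,-0.014],[-0.03,-0.034,-0.014],[-0.02,-0.034,-0.014]]' --gripper '[-1,-1,-1,-1,-1,-1,-1,-1,-1,-1]' --force 40

```text
time_s: 1.4
position: [0.395, -0.1589, 0.3834]
tool_rot: [[0.294, -0.956, 0.001], [-0.956, -0.294, -0.001], [0.001, -0.001, -1.0]]
ft_force: [0.7, -0.8, 0.5]
grip_width: 0.0002
```

```bash
python3 -c "
from h import *
go((.5756,.0316,.206),57,.072,.09)"
```

```text
t 1.4 pos [ 0.395  -0.1589  0.3834] F [ 0.7 -0.8  0.5] q [-37.9   4.8  74.4   0.  100.8  35. ] w 0.00024486068376549524
target [0.5281 0.0834 0.2464] slide(now axes) [-0.1926 -0.1984  0.137 ] slide(target axes) [ 0.1925 -0.089   0.2241] dr [ 0.2435  0.9836 -2.3133]
```

Emit:
jog_arm --dr '[[0.012,0.049,-0.116],[0.012,0.049,-0.116],[0.012,0.049,-0.116],[0.012,0.049,-0.116],[0.012,0.049,-0.116],[0.012,0.049,-0.116],[0.012,0.049,-0.116],[0.012,0.049,-0.116],[0.012,0.049,-0.116],[0.012,0.049,-0.116]]' --slide '[[0,0,0],[0,0,0],[0,0,0],[0,0,0],[0,0,0],[0,0,0],[0,0,0],[0,0,0],[0,0,0],[0,0,0]]' --gripper '[-1,-1,-1,-1,-1,-1,-1,-1,-1,-1]'

```text
time_s: 2.4
position: [0.3946, -0.161, 0.3825]
tool_rot: [[0.901, -0.119, 0.416], [-0.039, -0.98, -0.196], [0.431, 0.16, -0.888]]
ft_force: [-0.7, 1.3, -0.3]
grip_width: 0.0001
```

```bash
python3 -c "
from h import *
go((.5756,.0316,.206),57,.072,.09)"
```

```text
t 2.4 pos [ 0.3946 -0.161   0.3825] F [-0.7  1.3 -0.3] q [-43.2  -7.5  90.8   8.7  70.7 -39.3] w 0.00012745200830921062
target [0.5281 0.0834 0.2464] slide(now axes) [ 0.052  -0.2771  0.1286] slide(target axes) [ 0.1949 -0.089   0.224 ] dr [ 0.1187  0.4924 -1.1493]
```

Emit:
jog_arm --dr '[[0.012,0.049,-0.115],[0.012,0.049,-0.115],[0.012,0.049,-0.115],[0.012,0.049,-0.115],[0.012,0.049,-0.115],[0.012,0.049,-0.115],[0.012,0.049,-0.115],[0.012,0.049,-0.115],[0.012,0.049,-0.115],[0.012,0.049,-0.115]]' --slide '[[0,0,0],[0,0,0],[0,0,0],[0,0,0],[0,0,0],[0,0,0],[0,0,0],[0,0,0],[0,0,0],[0,0,0]]' --gripper '[-1,-1,-1,-1,-1,-1,-1,-1,-1,-1]'

```text
time_s: 3.4
position: [0.3945, -0.1612, 0.3825]
tool_rot: [[0.206, 0.693, 0.691], [0.9, -0.412, 0.144], [0.384, 0.592, -0.709]]
ft_force: [0.3, 0.5, 0.1]
grip_width: -0.0
```

```bash
python3 -c "
from h import *
go((.5756,.0316,.206),57,.072,.09)"
```

```text
t 3.4 pos [ 0.3945 -0.1612  0.3825] F [0.3 0.5 0.1] q [ -64.5   -8.1   98.4   44.1   80.2 -137.3] w -4.805478537182392e-05
target [0.5281 0.0834 0.2464] slide(now axes) [ 0.1953 -0.0886  0.224 ] slide(target axes) [ 0.1951 -0.089   0.2241] dr [-0.0018  0.0013 -0.0003]
```

Emit:
jog_arm --dr '[[0,0,0],[0,0,0],[0,0,0],[0,0,0],[0,0,0],[0,0,0],[0,0,0],[0,0,0],[0,0,0],[0,0,0]]' --slide '[[0.012,-0.006,0.01],[0.012,-0.006,0.01],[0.012,-0.006,0.01],[0.012,-0.006,0.01],[0.012,-0.006,0.01],[0.012,-0.006,0.01],[0.012,-0.006,0.01],[0.012,-0.006,0.01],[0.012,-0.006,0.01],[0.012,-0.006,0.01]]' --gripper '[-1,-1,-1,-1,-1,-1,-1,-1,-1,-1]'

```text
time_s: 4.4
position: [0.4475, -0.0136, 0.3222]
tool_rot: [[0.211, 0.692, 0.69], [0.898, -0.416, 0.143], [0.386, 0.59, -0.709]]
ft_force: [0.5, -1.1, 0.5]
grip_width: 0.0001
```

```bash
python3 -c "
from h import *
go((.5756,.0316,.206),57,.072,.09)
d=viewer.get_image('wrist');cv2.imwrite('pics/c_w.png',d['pixels'])
d=viewer.get_image('scene');cv2.imwrite('pics/c_s.png',d['pixels'])"
```

```text
t 4.4 pos [ 0.4475 -0.0136  0.3222] F [ 0.5 -1.1  0.5] q [ -34.6   -7.5  108.1   40.    52.5 -120.4] w 0.0001395922948214917
target [0.5281 0.0834 0.2464] slide(now axes) [ 0.0748 -0.0293  0.1233] slide(target axes) [ 0.0746 -0.0292  0.1234] dr [-0.0017  0.003  -0.0049]
```

View pics/c_w.png

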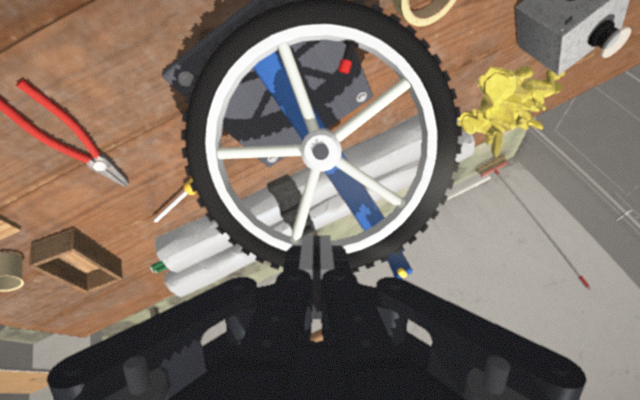

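View pics/c_s.png

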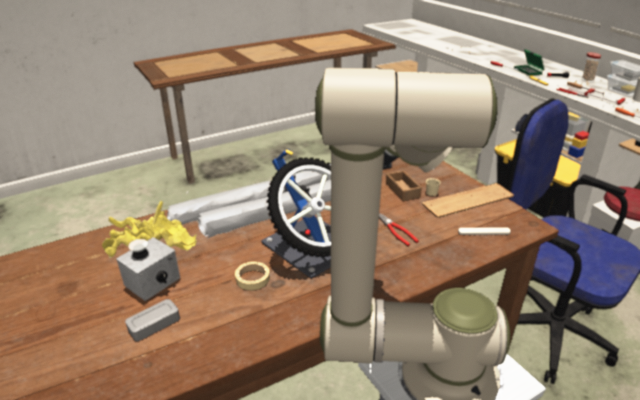

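```bash
cat >> h.py <<'E'
ST=(.5756,.0316,.206)
def plane(d,px,st=ST,h=0):
    c,u,l,n=stand(*st);o,v=ray(d,px);k=((c+h*n-o)@n)/(v@n);X=o+k*v-c
    return np.degrees(np.arctan2(X@l,X@u)),np.hypot(X@l,X@u),X@u,X@l
def valve(d,st=ST):
    im=d['pixels'].astype(int);m=((im[...,2]>120)&(im[...,1]<70)&(im[...,0]<70)).astype(np.uint8)
    k,L,S,C=cv2.connectedComponentsWithStats(m);out=[]
    for i in range(1,k):
        a=plane(d,C[i],st)
        if S[i,4]>8 and .06<a[1]<.115: out.append((C[i].round(1),S[i,4],np.round(a,3)))
    return out
E
python3 - <<'E'
from h import *
for n in('wrist','top','scene'):
    d=viewer.get_image(n);print(n,valve(d))
    # white rim contour: inner/outer
    im=d['pixels']
    if n=='wrist':
        print('hub',plane(d,(320,151),h=.025),'ptr',plane(d,(403,272)))
        for p in [(285,45),(408,83),(399,203),(297,237),(221,155)]:print('spoke end',np.round(plane(d,p),4))
E
```

```text
wrist [(array([344.1,  67.4]), np.int32(145), array([ 1.29522e+02,  9.00000e-02, -5.70000e-02,  7.00000e-02]))]
hub (np.float64(104.59166393945493), np.float64(0.0024844387969881754), np.float64(-0.0006259010933043675), np.float64(0.002404305296209375)) ptr (np.float64(1.8495450079493636), np.float64(0.1836554361411398), np.float64(0.18355975626098367), np.float64(0.005927487292314204))
spoke end [ 1.644282e+02  1.135000e-01 -1.093000e-01  3.050000e-02]
spoke end [ 9.36669e+01  1.18500e-01 -7.60000e-03  1.18300e-01]
spoke end [23.7324  0.1119  0.1025  0.045 ]
spoke end [-46.9089   0.1064   0.0727  -0.0777]
spoke end [-1.204028e+02  1.088000e-01 -5.500000e-02 -9.380000e-02]
top [(array([312.4, 225.4]), np.int32(17), array([ 1.28616e+02,  8.80000e-02, -5.50000e-02,  6.90000e-02]))]
scene [(array([307.1, 231.6]), np.int32(17), array([ 1.30076e+02,  8.80000e-02, -5.70000e-02,  6.70000e-02]))]
```

Emit:
jog_arm --dr '[[0,0,0],[0,0,0],[0,0,0],[0,0,0],[0,0,0],[0,0,0],[0,0,0],[0,0,0],[0,0,0],[0,0,0]]' --slide '[[0.009,-0.004,0.013],[0.009,-0.004,0.013],[0.009,-0.004,0.013],[0.009,-0.003,0.013],[0.009,-0.003,0.013],[0.009,-0.003,0.012],[0.009,-0.003,0.012],[0.009,-0.003,0.012],[0.005,-0.003,0.012],[0,0,0.01]]' --gripper '[-1,-1,-1,-1,-1,-1,-1,-1,-1,-1]'

```text
time_s: 5.65
position: [0.5284, 0.0847, 0.247]
tool_rot: [[0.211, 0.692, 0.69], [0.898, -0.416, 0.143], [0.386, 0.59, -0.709]]
ft_force: [0.4, 0.1, 0.7]
grip_width: 0.0002
```

```bash
sed -i 's/^ST=.*/ST=(.5753,.0335,.206)/' h.py; python3 -c "
from h import *
go(ST,57,.072,-.007)
d=viewer.get_image('wrist');cv2.imwrite('pics/d_w.png',d['pixels'])
d=viewer.get_image('top');cv2.imwrite('pics/d_t.png',cv2.resize(d['pixels'][80:280,240:440],None,fx=3,fy=3))"
```

```text
t 5.65 pos [0.5284 0.0847 0.247 ] F [0.4 0.1 0.7] q [ -11.1    7.2  107.7   36.4   27.4 -106.6] w 0.00023570196431630226
target [0.5949 0.0993 0.1778] slide(now axes) [ 0.0004 -0.0008  0.0971] slide(target axes) [ 0.0002 -0.001   0.0971] dr [-0.0018  0.003  -0.0052]
```

View pics/d_w.png

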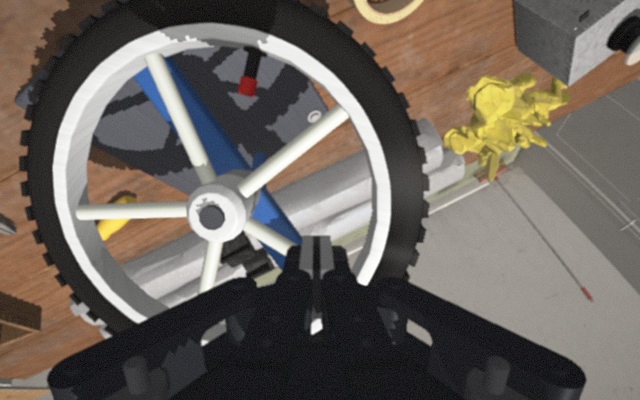

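View pics/d_t.png

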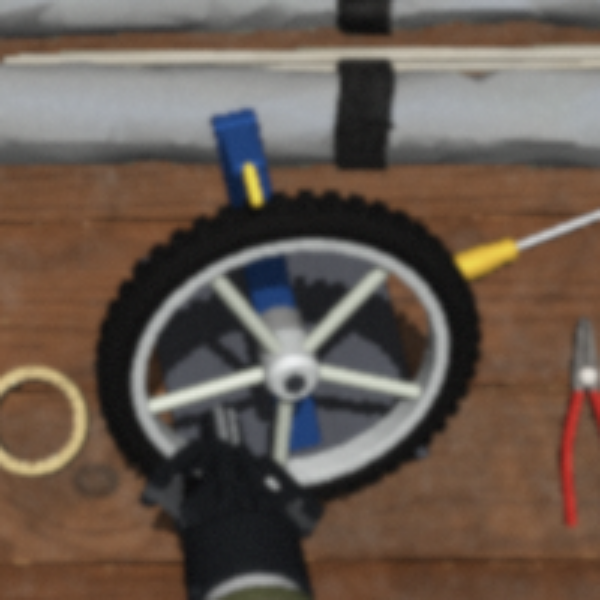

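Emit:
jog_arm --dr '[[0,0,0],[0,0,0],[0,0,0],[0,0,0],[0,0,0],[0,0,0],[0,0,0],[0,0,0],[0,0,0],[0,0,0]]' --slide '[[0,0,0.009],[0,0,0.009],[0,0,0.009],[0,0,0.009],[0,0,0.009],[0,0,0.009],[0,0,0.008],[0,0,0.008],[0,0,0.006],[0,0,0]]' --gripper '[-1,-1,-1,-1,-1,-1,-1,-1,-1,-1]'

```text
time_s: 6.75
position: [0.5806, 0.0959, 0.1925]
tool_rot: [[0.211, 0.693, 0.689], [0.898, -0.416, 0.143], [0.386, 0.589, -0.71]]
ft_force: [-0.1, 0.4, -0.2]
grip_width: 0.0
```

```bash
python3 -c "
from h import *
go(ST,57,.072,-.004)
d=viewer.get_image('wrist');cv2.imwrite('pics/e_w.png',d['pixels'])
d=viewer.get_image('top');cv2.imwrite('pics/e_t.png',cv2.resize(d['pixels'][120:270,240:440],None,fx=4,fy=4))"
```

```text
t 6.75 pos [0.5806 0.0959 0.1925] F [-0.1  0.4 -0.2] q [  -8.    17.1  105.5   44.7   19.8 -114. ] w 4.1074908134685866e-05
target [0.5929 0.0989 0.1799] slide(now axes) [ 0.0004 -0.0001  0.0178] slide(target axes) [ 0.0003 -0.0002  0.0178] dr [-0.003   0.0032 -0.0053]
```

View pics/e_w.png

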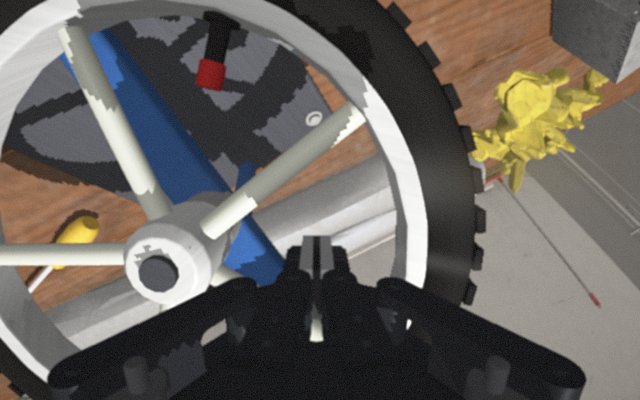

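View pics/e_t.png

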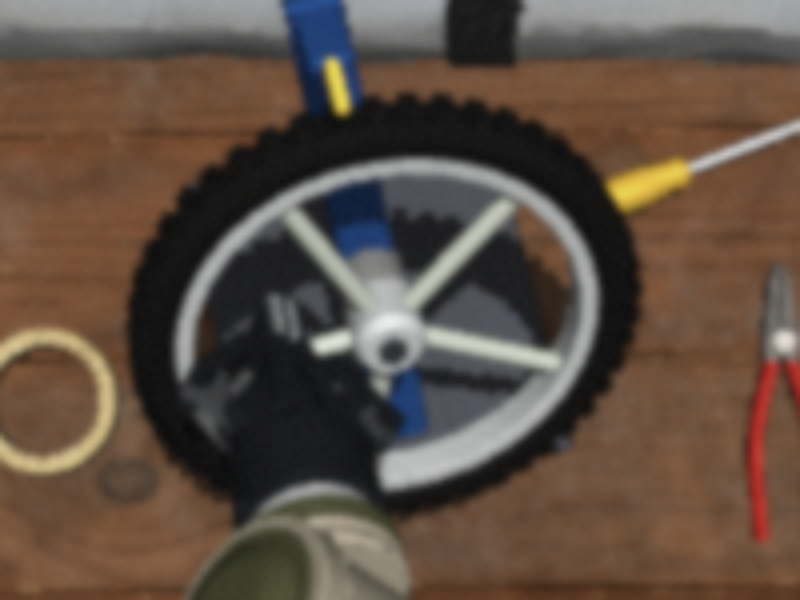

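Emit:
jog_arm --dr '[[0,0,0],[0,0,0],[0,0,0],[0,0,0],[0,0,0.052],[0,0,0.052],[0,0,0.052],[0,0,0.052],[0,0,0.052],[0,0,0.052]]' --slide '[[0,0,0.005],[0,0,0.005],[0,0,0.004],[0,0,0.004],[-0.0001,0.0038,0],[-0.0001,0.0038,0],[-0.0001,0.0038,0],[-0.0001,0.0038,0],[-0.0001,0.0038,0],[-0.0001,0.0038,0]]' --gripper '[-1,-1,-1,-1,-1,-1,-1,-1,-1,-1]'

```text
time_s: 7.85
position: [0.6077, 0.0858, 0.1922]
tool_rot: [[0.415, 0.593, 0.69], [0.725, -0.673, 0.143], [0.549, 0.441, -0.71]]
ft_force: [0.2, -0.4, 0.8]
grip_width: 0.0001
```

```bash
python3 -c "
from h import *
go(ST,39,.072,-.004)
d=viewer.get_image('wrist');cv2.imwrite('pics/f_w.png',d['pixels']);print(valve(d))"
```

```text
t 7.85 pos [0.6077 0.0858 0.1922] F [ 0.2 -0.4  0.8] q [ -8.9  19.3 101.9  43.   21.3 -94.7] w 0.000115655527419998
target [0.6075 0.0865 0.1917] slide(now axes) [ 0.0002 -0.0008  0.0003] slide(target axes) [ 0.0002 -0.0008  0.0003] dr [-0.0012  0.0035 -0.0052]
[(array([120.7,  58.7]), np.int32(307), array([ 1.32438e+02,  9.00000e-02, -6.10000e-02,  6.60000e-02]))]
```

View pics/f_w.png

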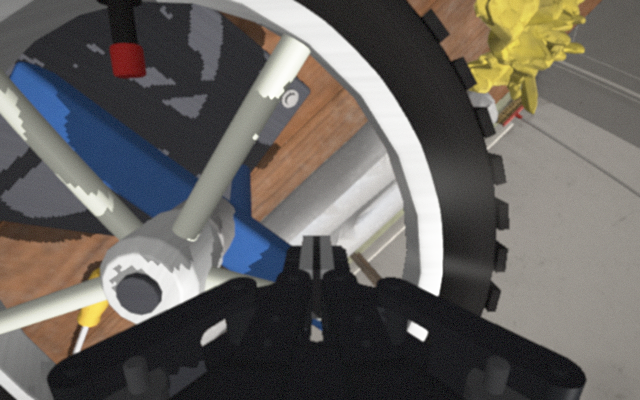

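Emit:
jog_arm --dr '[[0,0,0.052],[0,0,0.052],[0,0,0.052],[0,0,0.052],[0,0,0.052],[0,0,0.052],[0,0,0.052],[0,0,0.052],[0,0,0.052],[0,0,0.052]]' --slide '[[-0.0001,0.0038,0],[-0.0001,0.0038,0],[-0.0001,0.0038,0],[-0.0001,0.0038,0],[-0.0001,0.0038,0],[-0.0001,0.0038,0],[-0.0001,0.0038,0],[-0.0001,0.0038,0],[-0.0001,0.0038,0],[-0.0001,0.0038,0]]' --gripper '[-1,-1,-1,-1,-1,-1,-1,-1,-1,-1]'

```text
time_s: 8.9
position: [0.6252, 0.0548, 0.2028]
tool_rot: [[0.654, 0.31, 0.69], [0.296, -0.944, 0.144], [0.696, 0.11, -0.71]]
ft_force: [1.1, 2.3, -0.0]
grip_width: 0.0001
```

```bash
python3 -c "
from h import *
go(ST,9,.072,-.004)
d=viewer.get_image('wrist');cv2.imwrite('pics/g_w.png',d['pixels']);print(valve(d),valve(viewer.get_image('top')))"
```

```text
t 8.9 pos [0.6252 0.0548 0.2028] F [ 1.1  2.3 -0. ] q [-12.5  19.7  98.8  42.4  25.4 -66.3] w 0.0001364332341246295
target [0.625  0.0554 0.2025] slide(now axes) [-0.0002 -0.0006  0.0002] slide(target axes) [-0.0002 -0.0006  0.0002] dr [-0.0003  0.0036 -0.0004]
[(array([121.2,  57.9]), np.int32(1030), array([ 1.02489e+02,  9.00000e-02, -1.90000e-02,  8.80000e-02]))] [(array([301.1, 215.4]), np.int32(17), array([ 9.9906e+01,  8.8000e-02, -1.5000e-02,  8.7000e-02]))]
```

View pics/g_w.png

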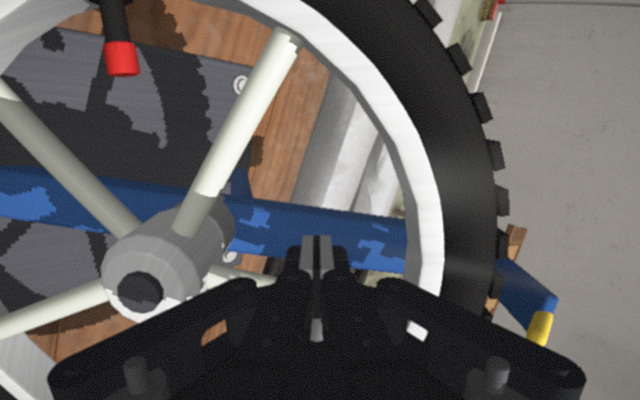

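Emit:
jog_arm --dr '[[0,0,0.052],[0,0,0.052],[0,0,0.052],[0,0,0.052],[0,0,0.052],[0,0,0.052],[0,0,0.052],[0,0,0.052],[0,0,0.052],[0,0,0.026]]' --slide '[[-0.0001,0.0038,0],[-0.0001,0.0038,0],[-0.0001,0.0038,0],[-0.0001,0.0038,0],[-0.0001,0.0038,0],[-0.0001,0.0038,0],[-0.0001,0.0038,0],[-0.0001,0.0038,0],[-0.0001,0.0038,0],[0,0.0019,0]]' --gripper '[-1,-1,-1,-1,-1,-1,-1,-1,-1,-1]'

```text
time_s: 10.0
position: [0.6301, 0.0193, 0.2006]
tool_rot: [[0.723, -0.037, 0.69], [-0.186, -0.972, 0.143], [0.665, -0.232, -0.71]]
ft_force: [1.3, 2.8, -0.5]
grip_width: -0.0001
```

Emit:
jog_arm --dr '[[0,0,0],[0,0,0],[0,0,0],[0,0,0],[0,0,0],[0,0,0],[0,0,0],[0,0,0],[0,0,0],[0,0,0]]' --slide '[[0,-0.003,0],[0,-0.005,0],[0,-0.002,-0.003],[0,0,-0.01],[0,0,-0.012],[0,0,-0.012],[0,0,-0.012],[0,0,-0.012],[0,0,-0.006],[0,0,0]]' --gripper '[-1,-1,-1,-1,-1,-1,-1,-1,-1,-1]'

```text
time_s: 11.0
position: [0.584, 0.019, 0.2517]
tool_rot: [[0.722, -0.037, 0.691], [-0.186, -0.972, 0.142], [0.667, -0.231, -0.709]]
ft_force: [0.5, 0.4, 0.9]
grip_width: -0.0002
```

```bash
python3 -c "
from h import *
go(ST,-12,.072,-.004)
d=viewer.get_image('wrist');cv2.imwrite('pics/i_w.png',d['pixels']);print(valve(d),valve(viewer.get_image('top')),valve(viewer.get_image('scene')))"
```

```text
t 11.0 pos [0.584  0.019  0.2517] F [0.5 0.4 0.9] q [-18.7  12.  100.4  40.2  33.6 -38.5] w -0.000172219698951702
target [0.6299 0.0296 0.202 ] slide(now axes) [-0.002  -0.0005  0.0685] slide(target axes) [-0.002  -0.0006  0.0685] dr [ 0.0026  0.0014 -0.1267]
[(array([191.8,  89.8]), np.int32(334), array([7.2588e+01, 9.0000e-02, 2.7000e-02, 8.6000e-02]))] [(array([298.8, 201.5]), np.int32(18), array([7.1333e+01, 8.8000e-02, 2.8000e-02, 8.4000e-02]))] []
```

View pics/i_w.png

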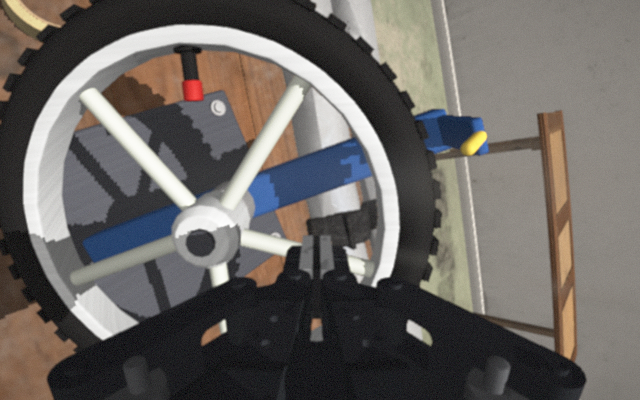

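Emit:
jog_arm --dr '[[0,0,-0.06],[0,0,-0.067],[0,0,0],[0,0,0],[0,0,0],[0,0,0],[0,0,0],[0,0,0],[0,0,0],[0,0,0]]' --slide '[[-0.002,0,0],[0,0,0.004],[0,0,0.01],[0,0,0.01],[0,0,0.01],[0,0,0.01],[0,0,0.01],[0,0,0.008],[0,0,0.006],[0,0,0]]' --gripper '[-1,-1,-1,-1,-1,-1,-1,-1,-1,-1]'

```text
time_s: 12.15
position: [0.63, 0.0295, 0.2004]
tool_rot: [[0.722, 0.055, 0.689], [-0.062, -0.988, 0.143], [0.689, -0.146, -0.71]]
ft_force: [-0.8, 0.1, 0.3]
grip_width: 0.0
```

```bash
python3 -c "
from h import *
go(ST,-12,.072,-.004)
d=viewer.get_image('wrist');cv2.imwrite('pics/j_w.png',d['pixels']);print(valve(d))"
```

```text
t 12.15 pos [0.63   0.0295 0.2004] F [-0.8  0.1  0.3] q [-15.5  20.3  98.3  44.9  27.2 -49.7] w 3.349855352097668e-05
target [0.6299 0.0296 0.202 ] slide(now axes) [ 0.001  -0.0004 -0.0012] slide(target axes) [ 0.001  -0.0004 -0.0012] dr [ 0.0017  0.0039 -0.0001]
[(array([157.1,  54.9]), np.int32(980), array([7.237e+01, 9.000e-02, 2.700e-02, 8.600e-02]))]
```

Inserted, wheel not disturbed. Second push: 20 rows of 3°.

Emit:
jog_arm --dr '[[0,0,0.052],[0,0,0.052],[0,0,0.052],[0,0,0.052],[0,0,0.052],[0,0,0.052],[0,0,0.052],[0,0,0.052],[0,0,0.052],[0,0,0.052]]' --slide '[[-0.0001,0.0038,0],[-0.0001,0.0038,0],[-0.0001,0.0038,0],[-0.0001,0.0038,0],[-0.0001,0.0038,0],[-0.0001,0.0038,0],[-0.0001,0.0038,0],[-0.0001,0.0038,0],[-0.0001,0.0038,0],[-0.0001,0.0038,0]]' --gripper '[-1,-1,-1,-1,-1,-1,-1,-1,-1,-1]'

```text
time_s: 13.2
position: [0.6246, -0.0058, 0.1897]
tool_rot: [[0.653, -0.312, 0.691], [-0.546, -0.825, 0.143], [0.525, -0.471, -0.709]]
ft_force: [1.6, 2.6, -0.1]
grip_width: 0.0002
```

```bash
python3 -c "
from h import *
go(ST,-42,.072,-.004)
d=viewer.get_image('wrist');cv2.imwrite('pics/k_w.png',d['pixels']);print(valve(d))"
```

```text
t 13.2 pos [ 0.6246 -0.0058  0.1897] F [ 1.6  2.6 -0.1] q [-20.1  20.9  99.7  50.7  28.7 -28.9] w 0.00015220912078883723
target [ 0.625  -0.0053  0.19  ] slide(now axes) [ 0.0002 -0.0006  0.    ] slide(target axes) [ 0.0002 -0.0006  0.    ] dr [0.0024 0.0014 0.0017]
[(array([128.4,  51.5]), np.int32(1052), array([49.574,  0.091,  0.059,  0.069]))]
```

View pics/k_w.png

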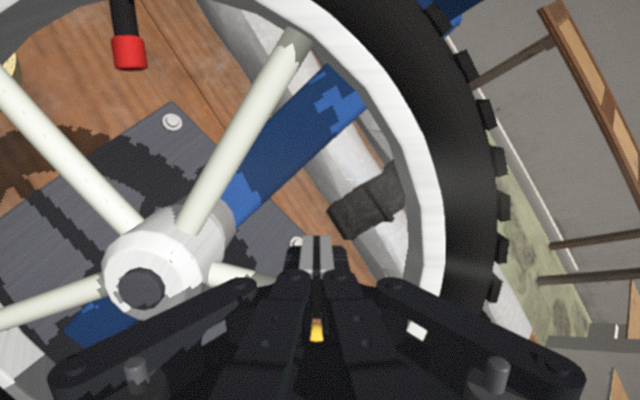

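Emit:
jog_arm --dr '[[0,0,0.052],[0,0,0.052],[0,0,0.052],[0,0,0.052],[0,0,0.052],[0,0,0.052],[0,0,0.052],[0,0,0.052],[0,0,0.052],[0,0,0.052]]' --slide '[[-0.0001,0.0038,0],[-0.0001,0.0038,0],[-0.0001,0.0038,0],[-0.0001,0.0038,0],[-0.0001,0.0038,0],[-0.0001,0.0038,0],[-0.0001,0.0038,0],[-0.0001,0.0038,0],[-0.0001,0.0038,0],[-0.0001,0.0038,0]]' --gripper '[-1,-1,-1,-1,-1,-1,-1,-1,-1,-1]'

```text
time_s: 14.25
position: [0.6071, -0.0307, 0.1674]
tool_rot: [[0.411, -0.595, 0.691], [-0.884, -0.445, 0.143], [0.222, -0.669, -0.709]]
ft_force: [0.7, 0.3, 1.4]
grip_width: 0.0002
```

```bash
python3 -c "
from h import *
go(ST,-72,.072,-.004)
d=viewer.get_image('wrist');cv2.imwrite('pics/l_w.png',d['pixels']);print(valve(d))"
```

```text
t 14.25 pos [ 0.6071 -0.0307  0.1674] F [0.7 0.3 1.4] q [-24.   21.8 103.5  59.   28.7 -10.9] w 0.00022470028040714248
target [ 0.6075 -0.0297  0.1679] slide(now axes) [-0.0006 -0.001   0.    ] slide(target axes) [-0.0006 -0.001   0.    ] dr [ 0.0028 -0.0006  0.0049]
[(array([128.4,  46.5]), np.int32(974), array([18.925,  0.092,  0.087,  0.03 ]))]
```

Emit:
jog_arm --dr '[[0,0,0.052],[0,0,0.052],[0,0,0.052],[0,0,0.026],[0,0,0],[0,0,0],[0,0,0],[0,0,0],[0,0,0],[0,0,0]]' --slide '[[-0.0001,0.0038,0],[-0.0001,0.0038,0],[-0.0001,0.0038,0],[0,0.0019,0],[0,0,0],[0,-0.003,0],[0,-0.005,0],[0,-0.002,-0.004],[0,0,-0.012],[0,0,-0.012]]' --gripper '[-1,-1,-1,-1,-1,-1,-1,-1,-1,-1]'

```text
time_s: 15.3
position: [0.5853, -0.0368, 0.1854]
tool_rot: [[0.299, -0.66, 0.69], [-0.949, -0.28, 0.143], [0.099, -0.698, -0.71]]
ft_force: [0.2, -0.2, 1.2]
grip_width: -0.0001
```

Emit:
jog_arm --dr '[[0,0,0],[0,0,0],[0,0,0],[0,0,0],[0,0,0],[0,0,0],[0,0,0],[0,0,0],[0,0,0],[0,0,0]]' --slide '[[0,0,-0.012],[0,0,-0.012],[0,0,-0.012],[0,0,-0.012],[0,0,-0.012],[0,0,-0.012],[0,0,-0.012],[0,0,-0.01],[0,0,0],[0,0,0]]' --gripper '[-1,-1,-1,-1,-1,-1,-1,-1,-1,-1]'

```text
time_s: 16.3
position: [0.5212, -0.0504, 0.2516]
tool_rot: [[0.298, -0.659, 0.69], [-0.949, -0.28, 0.143], [0.099, -0.698, -0.709]]
ft_force: [-0.2, -0.5, -1.0]
grip_width: -0.0
```

```bash
python3 -c "
from h import *
go(ST,-78,.072,-.004)
for n in('wrist','top','scene'):
  d=viewer.get_image(n);cv2.imwrite('pics/m_%s.png'%n,d['pixels']);print(n,valve(d))"
```

```text
t 16.3 pos [ 0.5212 -0.0504  0.2516] F [-0.2 -0.5 -1. ] q [-32.7   6.8 107.3  48.1  41.4   7.3] w -4.298556996208812e-05
target [ 0.6028 -0.0327  0.1628] slide(now axes) [-0.0013  0.0032  0.1219] slide(target axes) [-0.0014  0.0035  0.1219] dr [ 0.0034 -0.0011 -0.0701]
wrist [(array([223.1,  91.2]), np.int32(217), array([7.27 , 0.091, 0.09 , 0.012]))]
top []
scene []
```

View pics/m_wrist.png

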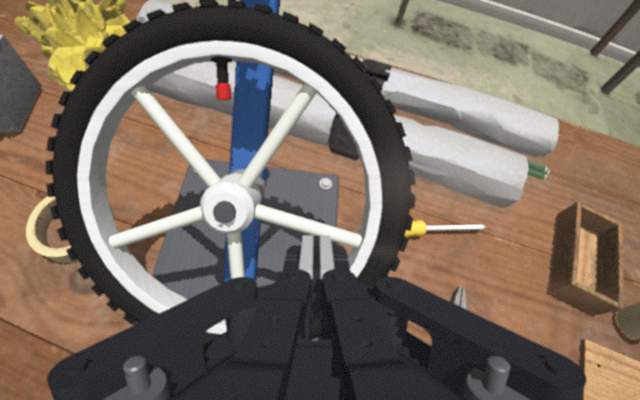

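View pics/m_top.png

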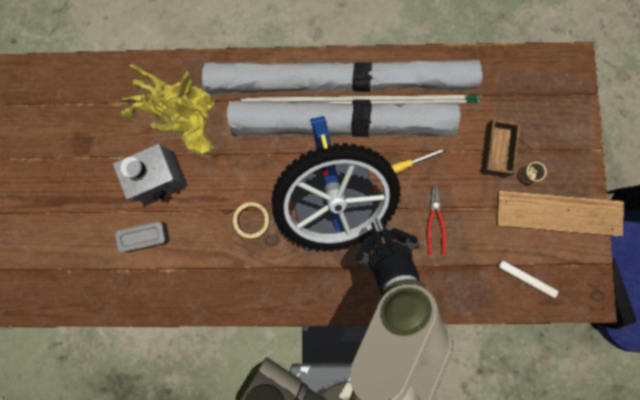

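```bash
cat >> h.py <<'E'
def spokes(d,pts,offs,st=ST):
    A=np.array([plane(d,p,st)[2:] for p in pts]);o=np.radians(offs)
    # fit centre, scale, angle: A = c + r*(cos(th+o), sin(th+o))
    M=[];b=[]
    for (a,bb),q in zip(A,o):
        M+=[[1,0,np.cos(q),-np.sin(q)],[0,1,np.sin(q),np.cos(q)]];b+=[a,bb]
    x,res=np.linalg.lstsq(np.array(M),np.array(b),rcond=None)[:2]
    print('centre off',x[:2].round(4),'r',np.hypot(x[2],x[3]).round(4),'theta',np.degrees(np.arctan2(x[3],x[2])).round(2),'rms',np.sqrt(res/10))
    return x
E
python3 - <<'E'
from h import *
im=cv2.imread('pics/m_wrist.png');cv2.imwrite('pics/m2.png',cv2.resize(im[30:300,60:410],None,fx=2.2,fy=2.2,interpolation=cv2.INTER_CUBIC))
d=viewer.get_image('wrist')
x=spokes(d,[(140,94),(306,93),(358,241),(236,281),(113,242)],[36,-36,-108,180,108])
v=valve(d)[0][2];print('valve vs fitted centre',np.degrees(np.arctan2(v[3]-x[1],v[2]-x[0])))
im=viewer.get_image('top');cv2.imwrite('pics/m3.png',cv2.resize(im['pixels'][105:265,260:420],None,fx=3.7,fy=3.7,interpolation=cv2.INTER_CUBIC))
E
```

```text
centre off [0.0074 0.0013] r 0.1044 theta 8.1 rms [0.00991574]
valve vs fitted centre 7.270491525662797
```

View pics/m3.png

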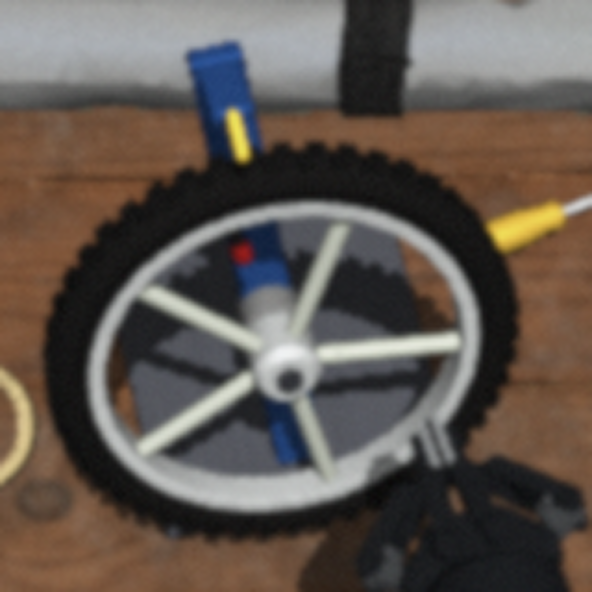

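View pics/m2.png

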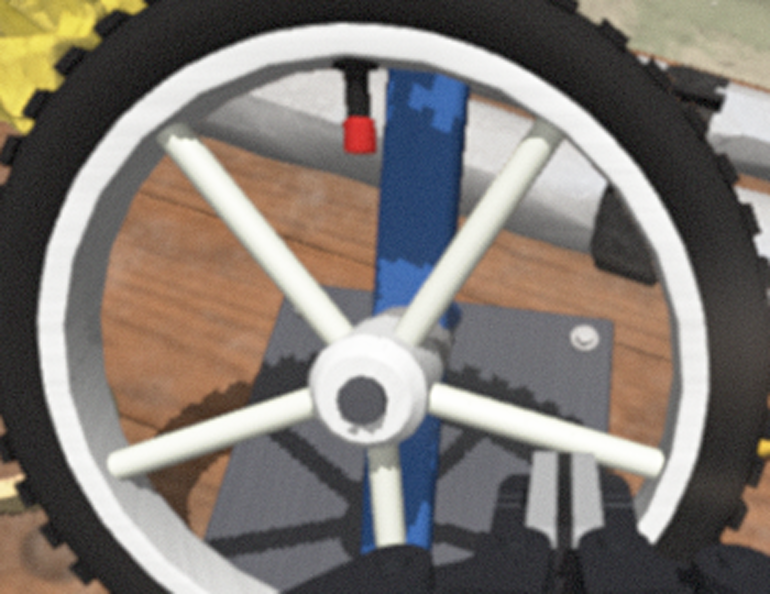

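Run:
```python
from h import *
d=viewer.get_image('wrist');g=lambda p:(p[0]/2.2+59.7,p[1]/2.2+29.7)
for st in (ST,(.5753,.0335,.216),(.5756,.0316,.206)):
    x=spokes(d,[g(p) for p in[(178,135),(548,133),(655,462),(118,465)]],[36,-36,-108,108],st)
    v=valve(d,st)[0][2];print('valve vs fitted centre',np.degrees(np.arctan2(v[3]-x[1],v[2]-x[0])))
t=viewer.get_image('top');s=lambda p:(p[0]/3.7+259.6,p[1]/3.7+104.6)
print('top cap',plane(t,s((242,252))),'ptr',plane(t,s((243,160))))
x=spokes(t,[s(p) for p in[(147,292),(342,228),(457,342),(329,475),(143,449)]],[36,-36,-108,180,108])
```

```text
centre off [ 0.0011 -0.0003] r 0.1127 theta 7.98 rms [0.001042]
valve vs fitted centre 7.7863888155443215
centre off [ 0.0011 -0.0005] r 0.1126 theta 7.52 rms [0.00092049]
valve vs fitted centre 7.2935734450405345
centre off [0.0012 0.0016] r 0.1127 theta 7.98 rms [0.00104172]
valve vs fitted centre 7.853610773230451
top cap (np.float64(6.83115109108829), np.float64(0.09272062016450162), np.float64(0.09206239522122363), np.float64(0.011028544320127022)) ptr (np.float64(0.020793442356875223), np.float64(0.1548269257541705), np.float64(0.15482691555830705), np.float64(5.618886264663578e-05))
centre off [ 0.0004 -0.0015] r 0.1093 theta 8.1 rms [0.00266918]
```

Emit:
jog_arm --dr '[[0,0,-0.035],[0,0,-0.035],[0,0,0],[0,0,0],[0,0,0],[0,0,0],[0,0,0],[0,0,0],[0,0,0],[0,0,0]]' --slide '[[0,0,0.014],[0,0,0.014],[0,0,0.014],[0,0,0.014],[0,0,0.014],[0,0,0.014],[0,0,0.013],[0,0,0.012],[0,0,0.009],[0,0,0.004]]' --gripper '[-1,-1,-1,-1,-1,-1,-1,-1,-1,-1]'

```text
time_s: 17.65
position: [0.6058, -0.0326, 0.1642]
tool_rot: [[0.344, -0.637, 0.69], [-0.927, -0.345, 0.143], [0.147, -0.689, -0.71]]
ft_force: [0.2, 0.3, 0.3]
grip_width: -0.0
```

```bash
python3 -c "
from h import *
go(ST,-82,.072,-.004)
d=viewer.get_image('wrist');cv2.imwrite('pics/n_w.png',d['pixels']);print(valve(d))"
```

```text
t 17.65 pos [ 0.6058 -0.0326  0.1642] F [0.2 0.3 0.3] q [-24.3  22.  103.9  59.7  28.7  -5.7] w -4.965480012461764e-05
target [ 0.5996 -0.0343  0.1593] slide(now axes) [-0.0013  0.0079 -0.001 ] slide(target axes) [-0.0007  0.008  -0.0011] dr [ 0.004  -0.0001  0.0697]
[(array([146.8,  57.5]), np.int32(920), array([7.567, 0.092, 0.091, 0.012]))]
```

View pics/n_w.png

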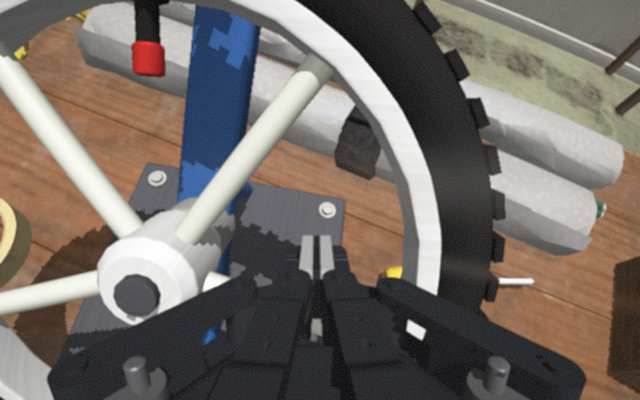

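Emit:
jog_arm --dr '[[0,0,0.02],[0,0,0.025],[0,0,0.025],[0,0,0.026],[0,0,0.026],[0,0,0.026],[0,0,0.026],[0,0,0],[0,0,0],[0,0,0]]' --slide '[[-0.0005,0.003,0],[-0.0004,0.003,0],[-0.0004,0.002,0],[0,0.0019,0],[0,0.0019,0],[0,0.0019,0],[0,0.0019,0],[0,0,0],[0,0,0],[0,0,0]]' --gripper '[-1,-1,-1,-1,-1,-1,-1,-1,-1,-1]'

```text
time_s: 18.7
position: [0.5947, -0.0361, 0.1537]
tool_rot: [[0.228, -0.687, 0.69], [-0.973, -0.18, 0.143], [0.026, -0.704, -0.71]]
ft_force: [0.2, 0.2, 0.9]
grip_width: -0.0003
```

```bash
python3 -c "
from h import *
go(ST,-91,.072,-.004)
d=viewer.get_image('wrist');cv2.imwrite('pics/o_w.png',d['pixels']);print(valve(d),valve(viewer.get_image('top')))"
```

```text
t 18.7 pos [ 0.5947 -0.0361  0.1537] F [0.2 0.2 0.9] q [-25.4  22.2 106.2  64.   28.2  -1.3] w -0.0002926391465076595
target [ 0.5919 -0.0366  0.1513] slide(now axes) [-0.0002  0.0037 -0.0002] slide(target axes) [-0.      0.0037 -0.0002] dr [ 0.0037 -0.0013  0.0531]
[(array([126.8,  48.5]), np.int32(874), array([3.263, 0.092, 0.092, 0.005]))] []
```

Emit:
jog_arm --dr '[[0,0,0.015],[0,0,0.015],[0,0,0.015],[0,0,0.015],[0,0,0],[0,0,0],[0,0,0],[0,0,0],[0,0,0],[0,0,0]]' --slide '[[0,0.0011,0],[0,0.0011,0],[0,0.0011,0],[0,0.0011,0],[0,0,0],[0,0,0],[0,0,0],[0,-0.003,0],[0,-0.005,0],[0,-0.003,-0.004]]' --gripper '[-1,-1,-1,-1,-1,-1,-1,-1,-1,-1]'

```text
time_s: 19.8
position: [0.5968, -0.0359, 0.1614]
tool_rot: [[0.187, -0.7, 0.69], [-0.982, -0.121, 0.143], [-0.016, -0.704, -0.71]]
ft_force: [-0.1, 1.3, -0.1]
grip_width: 0.0001
```

Emit:
jog_arm --dr '[[0,0,0],[0,0,0],[0,0,0],[0,0,0],[0,0,0],[0,0,0],[0,0,0],[0,0,0],[0,0,0],[0,0,0]]' --slide '[[0,0,-0.01],[0,0,-0.013],[0,0,-0.013],[0,0,-0.013],[0,0,-0.013],[0,0,-0.013],[0,0,-0.013],[0,0,-0.013],[0,0,-0.013],[0,0,0]]' --gripper '[-1,-1,-1,-1,-1,-1,-1,-1,-1,-1]'

```text
time_s: 20.8
position: [0.5174, -0.0527, 0.2437]
tool_rot: [[0.186, -0.698, 0.691], [-0.982, -0.121, 0.142], [-0.015, -0.706, -0.708]]
ft_force: [0.1, -0.2, -0.1]
grip_width: -0.0002
```

```bash
python3 -c "
from h import *
go(ST,-91,.072,-.004)
for n in('wrist','top','scene'):
  d=viewer.get_image(n);cv2.imwrite('pics/p_%s.png'%n,d['pixels']);print(n,valve(d))
im=cv2.imread('pics/p_wrist.png');cv2.imwrite('pics/p2.png',cv2.resize(im[30:300,60:410],None,fx=2.2,fy=2.2,interpolation=cv2.INTER_CUBIC))
im=cv2.imread('pics/p_top.png');cv2.imwrite('pics/p3.png',cv2.resize(im[105:265,260:420],None,fx=3.7,fy=3.7,interpolation=cv2.INTER_CUBIC))
"
```

```text
t 20.8 pos [ 0.5174 -0.0527  0.2437] F [ 0.1 -0.2 -0.1] q [-33.3   7.1 108.6  49.7  40.8  14.2] w -0.00018337466659377246
target [ 0.5919 -0.0366  0.1513] slide(now axes) [-0.0006  0.0112  0.1193] slide(target axes) [-0.0003  0.0114  0.1192] dr [ 0.0018 -0.0029 -0.0065]
wrist [(array([219.7,  95. ]), np.int32(221), array([-0.548,  0.092,  0.092, -0.001]))]
top []
scene []
```

View pics/p2.png

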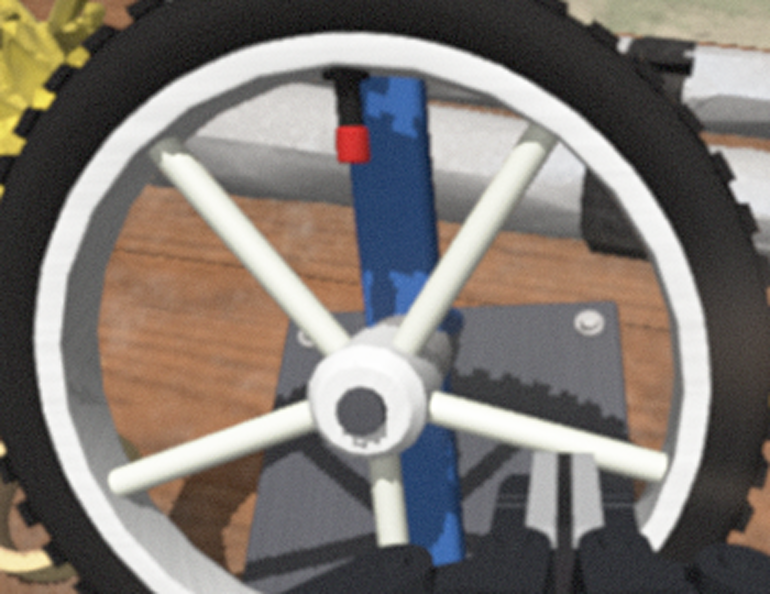

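View pics/p3.png

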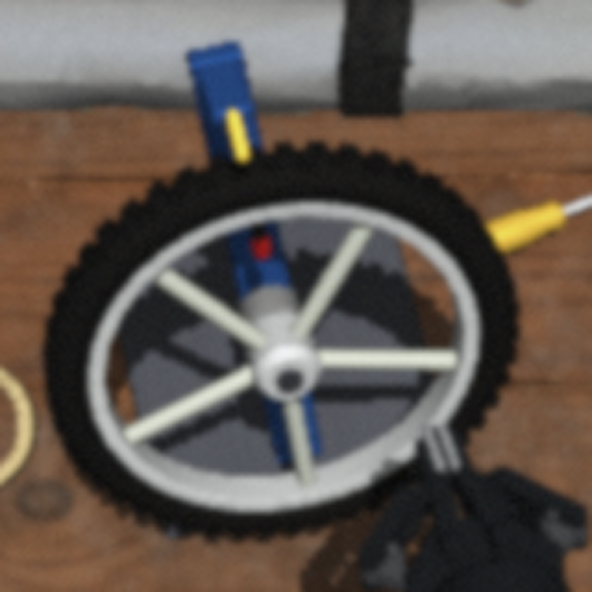

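Run:
```python
from h import *
d=viewer.get_image('wrist');g=lambda p:(p[0]/2.2+59.7,p[1]/2.2+29.7)
for st in (ST,(.5753,.0335,.216)):
    x=spokes(d,[g(p) for p in[(168,150),(541,138),(658,467),(117,480)]],[36,-36,-108,108],st)
    v=valve(d,st)[0][2];print('valve vs fitted centre',np.degrees(np.arctan2(v[3]-x[1],v[2]-x[0])))
t=viewer.get_image('top');s=lambda p:(p[0]/3.7+259.6,p[1]/3.7+104.6)
print('top cap',plane(t,s((261,245))),'ptr',plane(t,s((243,160))))
x=spokes(t,[s(p) for p in[(165,277),(362,233),(453,358),(305,478),(129,437)]],[36,-36,-108,180,108])
```

```text
centre off [ 0.0009 -0.0001] r 0.1123 theta -0.11 rms [0.001001]
valve vs fitted centre -0.5905964231405488
centre off [ 0.0009 -0.0003] r 0.1122 theta -0.57 rms [0.00088129]
valve vs fitted centre -1.093415860861111
top cap (np.float64(-0.5233088462074776), np.float64(0.09404584540447658), np.float64(0.09404192277319107), np.float64(-0.0008589522477282348)) ptr (np.float64(0.020793442356875223), np.float64(0.1548269257541705), np.float64(0.15482691555830705), np.float64(5.618886264663578e-05))
centre off [ 0.0011 -0.001 ] r 0.1083 theta 0.47 rms [0.00330526]
```

```bash
python3 -c "
from h import *
d=viewer.get_image('wrist');print(valve(d),np.round(observe()['ft_force'],2))
a=cv2.imread('pics/a_top.png').astype(int);b=viewer.get_image('top')['pixels'].astype(int)
for n,(x0,x1,y0,y1) in dict(pliers=(422,450,183,262),roll=(228,272,196,240),driver=(402,446,146,170)).items(): print(n,'max diff',(abs(a-b)[y0:y1,x0:x1].max(2)>60).sum())
print(env.close_job())"
```

```text
[(array([219.5,  93.5]), np.int32(224), array([-0.548,  0.092,  0.092, -0.001]))] [-0.26 -0.54  0.74]
pliers max diff 0
roll max diff 0
driver max diff 0
the job is handed in; nothing more can be done
None
```

The valve stem now points straight up the leaning wheel at the yellow pointer, and the job is handed in.

I shut the fingers and turned the wheel about 130° clockwise by pushing one spoke in three slow pushes. The force readings I took during the pushes were at most about 3 N. Between pushes the fingers were drawn fully out of the wheel, and they never gripped a spoke or touched the valve stem.

- **Valve angle:** My last estimates fell between -1.1° and +0.5° of the pointer. The wrist camera gave -0.6° from the cap and -0.1° from the spokes. The top camera gave -0.5° and +0.5°. Assuming 0.6° more stand yaw, the wrist view gave -0.6° to -1.1°. I take it as zero within measuring error.
- **At rest:** the valve angle did not change between the last two pictures, which were taken with the fingers about 10 cm in front of the wheel and no contact force.
- **Loose tools:** the pliers, tape roll and screwdriver showed no change from the first top picture.
- **Checks that failed:** the colour check found no red cap in the last top and scene pictures, so I read its place in the top view by eye. No scene-view angle was taken at the end.
- **Time:** about 21 s of the 58 s allowed.

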